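# Put the sauces and shakers back in their caddies

## Task

Sort the condiments into their caddies, all standing upright: the two sauce bottles go in the black caddy and the two shakers in the light wooden caddy. In each caddy the taller one stands in the back bay, away from the robot, and the shorter one in the front bay. Leave the two spice jars and the tea cup where they are, and the caddies standing level on the worktop.

Things in the scene. Friction and masses are not known exactly. Their poses are not given: they have to be found in the camera images.
- tall_sauce: the taller sauce bottle: white-grey with a blue cap, 138 mm tall, round body 27 mm across, straight to about 60 mm, then narrowing to an 18 mm neck and cap; to a gripper it counts as a 27 mm cylinder up to 117 mm, 0.16 kg. Stands upright on the worktop; origin: centre of its underside, z up. Its turn about z means nothing.
- short_sauce: the shorter sauce bottle: brown with a red cap, 108 mm tall, round body 27 mm across, straight to about 45 mm, then narrowing to an 18 mm neck and cap; to a gripper it counts as a 27 mm cylinder up to 87 mm, 0.16 kg. Stands upright on the worktop; origin: centre of its underside, z up. Its turn about z means nothing.
- tall_shaker: the taller shaker: grey with a wide blue cap, 86 mm tall, 25 mm across all the way up, cap 26 mm across (69 to 86 mm up), 0.09 kg. Stands upright on the worktop; origin: centre of its underside, z up. Its turn about z means nothing.
- short_shaker: the shorter shaker: light brown with a wide red cap, 68 mm tall, 23 mm across all the way up, cap 24 mm across (51 to 68 mm up), 0.09 kg. Stands upright on the worktop; origin: centre of its underside, z up. Its turn about z means nothing.
- black_caddy: black plastic caddy for the sauce bottles: loose open holder, 130 (its x) x 64 (its y) x 28 mm high, walls 6 mm, 0.5 kg. A 6 mm cross wall makes two bays, each 56 (x) x 52 mm (y) inside, floor 6 mm above the worktop. Origin: centre of underside. Its x points away from the robot within 20 degrees: back bay centred at x = +31 mm, front bay at x = -31 mm, y = 0.
- wood_caddy: light wooden caddy for the shakers: loose open holder, 130 (its x) x 64 (its y) x 28 mm high, walls 6 mm, 0.5 kg. A 6 mm cross wall makes two bays, each 56 (x) x 52 mm (y) inside, floor 6 mm above the worktop. Origin: centre of underside. Its x points away from the robot within 20 degrees: back bay centred at x = +31 mm, front bay at x = -31 mm, y = 0.
- spice_jar: bystander: glass spice jar with a dark lid, 41 mm across, 105 mm tall, behind the caddies; origin: centre of its underside
- tea_cup: bystander: blue and white tea cup standing upside down, 81 mm across, 68 mm tall, to the right of the caddies; origin: centre of its underside
- yellow_jar: bystander: spice jar with a yellow lid, 42 mm across, 96 mm tall, behind the caddies on the left; origin: centre of its underside
Not all that is in view belongs to the job. What is shaped like the tall_shaker but green is not meant.

How it is judged:
By the outcome, as a careful person would: the job done as asked, in the order asked, and still so for the second after the job is handed in, with the robot touching nothing.
It also fails if it takes over 93 s, if anything falls off the work surface, if the arm or the gripper's body presses on something with over 40 N, if the wrist force passes 120 N, or if a joint passes its speed limit or range.

## Robot

A 7-joint arm with a two-finger parallel gripper is mounted at the origin on a cart in front of the work surface, level with it; the furniture and walls round the work are solid. World frame = base frame: x ahead of the robot, y to its left, z up, the work surface at z = 0. Lengths are in m, angles in rad, forces in N, time in s.
With the tool pointing down it reaches from about 0.425 to 0.95 m from the base axis. Payload 4.7 kg.
Tool frame: the origin (TCP) lies on the centre line of the jaws, within the pads' length; the fingertips stand robot.nose_length ahead of it and the grasp point (between the pads) lies 8 mm behind it (robot.nose_length is the distance from the TCP to the fingertips, in m); z points along the fingers, y is the line along which they close (so a half turn about z gives the same grasp; the last joint's range is limited). The gripper opens to 85 mm and grips with 20 to 120 N. Pads are 22 mm wide; open, the fingers measure 114 mm over their backs; the gripper's body (76 mm by 85 mm) begins 54 mm behind the grasp point. The pads swing forward as they close: fully open they stand 13 mm farther back than shut.
Start: joints at [-1.313, 0.469, -0.049, 1.532, 0.024, 1.141, -0.082], TCP at [0.191, 0.647, 0.242] pointing down, gripper open.
Joint ranges: [-2.59, 2.59], [-0.33, 1.99], [-1.39, 1.29], [0.1, 2.45], [-1.04, 4.18], [0.21, 1.99], [-2.66, 2.66]. Speed limits (rad/s): [2.57, 2.57, 3.14, 3.14, 3.14, 3.14, 3.14].

## Interface

Orientations are given as [roll, pitch, yaw] about the fixed x, y, z axes, in that order (R = Rz(yaw) Ry(pitch) Rx(roll)).
In Python, from plant import robot gives the robot as it stands. Calls block until the motion is done:
- robot.goto(position, orientation): joint-space move of the TCP to a pose.
- robot.move_straight(position, vel=0.15, attitude=None, contact_N=None): straight line of the TCP; attitude=None keeps the orientation; vel is the mean speed in m/s. With contact_N (N) it stops when the force on the tool has changed by that much, and returns True; else False.
- robot.move_joints(angles): joint-space move.
- robot.grip(opening, strength=None): opening from 0.0 (shut) to 1.0 (fully open); strength is the grip in N (None keeps the last); returns when the fingers have stopped.
- robot.sleep(seconds).
- robot.inverse_kinematics(position, orientation): joint angles nearest the present ones, or None.
- robot.sense(): the state.
- robot.grab_frame(name): name is "side" or "top" or "wrist"; returns a dict with "image" (384x512x3 uint8, red, green, blue), "range_z" (384x512 float32, m along the optical axis (not along the pixel's ray), 0 where there is no reading), "fx", "fy", "cx", "cy" (pixels), "dist_coeffs" ([k1, k2, p1, p2, k3] as OpenCV has them; the pictures are not rectified), "R" (3x3) and "t" (3): a world point X has camera coordinates R X + t. Camera axes: x right, y down, z forward; pixel columns grow to the right and rows downward; lengths in m; the calibration is good to about 2 mm. A picture is of the moment at which its call begins.
A pose or a line that the arm cannot do raises robot.IKError and nothing moves.
- robot.close_job(): hands the job in; it is judged then, once.
The state is a dict: "t": time; "joint_pos": joint angles; "joint_velocities": joint speeds; "effort": joint torques, N m; "tcp_pos": TCP position; "tcp_rot": TCP orientation; "wrist_force": force on the tool from outside, world axes, zero at the start; "torque": the same for the moment, N m; "opening": opening from 0.0 (shut) to 1.0 (fully open); "gripper_force": force on a finger pad.
Only numpy, scipy, OpenCV 4.12 (cv2) and the standard library are available. Lean on these libraries where they do the work, as an engineer would, in place of code of your own. Each camera call takes 0.05 s, during which the arm holds its last target. There are 200 camera calls.

## Working session

There is one attempt and no reset: what is moved stays moved. The work goes in short steps, each a Python script; the robot and the scene stay as the last script left them, time stands still between calls to the robot, and variables do not carry over. Pictures are saved under pics/ and viewed, at most 14 in all, crops included, and the job is handed in when it is done.

```bash
ls; mkdir -p pics; python3 - <<'E'
from plant import robot
import cv2,pickle
s=robot.sense();print(s['t'],s['tcp_pos'],s['tcp_rot'],robot.nose_length)
for n in("side","top"):
    f=robot.grab_frame(n);pickle.dump(f,open(f"{n}0.pkl","wb"))
    cv2.imwrite(f"pics/{n}0.png",cv2.resize(f["image"][:,:,::-1],(800,600),interpolation=cv2.INTER_CUBIC))
    print(n,f["R"],f["t"],f["fx"],f["cx"],f["cy"],f["dist_coeffs"])
E
```

```text
pics
0.0 [0.1907987  0.64688662 0.24124025] [-3.13959520e+00  7.98628135e-05  2.85480948e+00] 0.011
side [[-0.06591386 -0.99775437  0.01189892]
 [-0.81703958  0.0471223  -0.57465278]
 [ 0.57280162 -0.04759947 -0.81831082]] [-0.0416305   0.50667985  0.82511398] 484.612833831472 246.77856008870245 185.0832309441188 [-0.12525429  0.          0.          0.          0.        ]
top [[ 0.00326056 -0.99992423 -0.01187013]
 [-0.98329243 -0.00104544 -0.18202998]
 [ 0.18200378  0.01226533 -0.98322133]] [-0.08064177  0.58559956  0.95280395] 371.83736997376593 252.3359259762573 193.71831481325307 [-0.11258491  0.          0.          0.          0.        ]
```

View pics/side0.png

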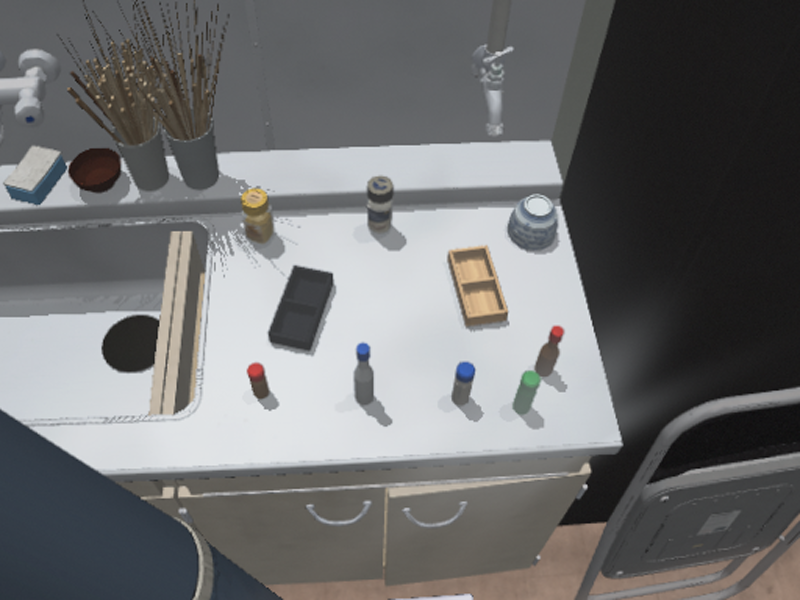

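View pics/top0.png

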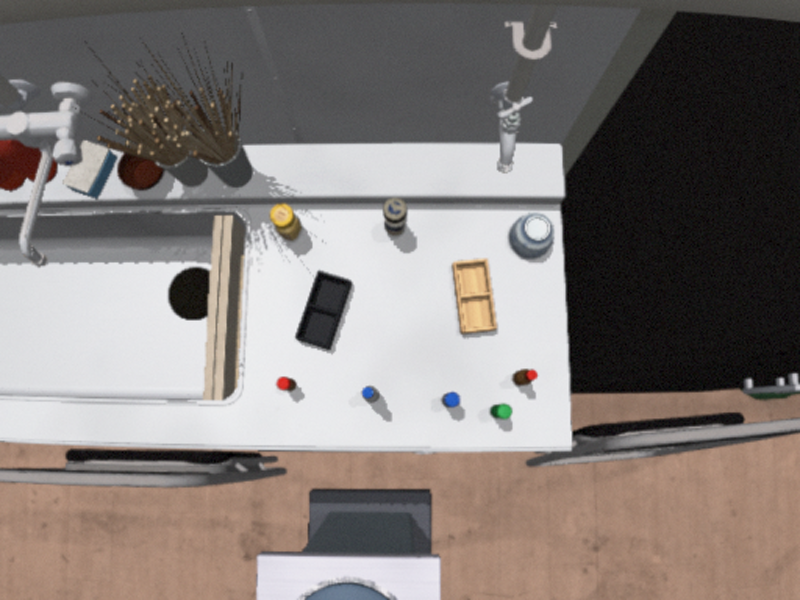

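Side view: the arm is at the lower left. The candidates are blue-cap objects at (364,375), a tall bottle, and at (463,383), a grey shaker. Red-cap objects are at (258,380), a shaker, and at (548,350), a brown bottle. The green shaker at (526,392) is the decoy. The black caddy is at (302,307) and the wood caddy at (477,285). The top view agrees. I'll enlarge to confirm and measure from depth.

```bash
cat > cam.py <<'E'
import numpy as np,cv2
def cloud(f):
    "world xyz per pixel (nan where no range)"
    h,w=f["range_z"].shape
    K=np.array([[f["fx"],0,f["cx"]],[0,f["fy"],f["cy"]],[0,0,1]])
    u,v=np.meshgrid(np.arange(w),np.arange(h))
    p=cv2.undistortPoints(np.stack([u,v],-1).reshape(-1,1,2).astype(float),K,np.array(f["dist_coeffs"])).reshape(h,w,2)
    z=np.where(f["range_z"]>0,f["range_z"],np.nan)
    c=np.dstack([p[...,0]*z,p[...,1]*z,z])
    return (c-f["t"])@f["R"]
E
python3 - <<'E'
import pickle,cv2,numpy as np
from cam import cloud
S=640/1000
boxes={"side":dict(short_shaker=(243,360,275,402),tall_sauce=(350,340,380,408),tall_shaker=(448,358,478,408),short_sauce=(534,322,568,380),green=(510,366,542,415),spice=(362,172,396,232),yellow=(240,184,276,244),cup=(505,190,562,252)),
"top":dict(short_shaker=(274,372,300,396),tall_sauce=(358,382,384,408),tall_shaker=(440,388,464,412),short_sauce=(508,364,542,390),green=(488,400,516,424),spice=(380,194,412,240),yellow=(266,200,304,242),cup=(505,208,558,262))}
for n in boxes:
    f=pickle.load(open(n+"0.pkl","rb"));c=cloud(f)
    k=512/800
    print(n,"table z",np.nanmedian(c[int(420*k)-3:int(420*k)+3,int(410*k)-9:int(410*k)+9,2]))
    for o,(a,b,d,e) in boxes[n].items():
        q=c[int(b*k):int(e*k)+1,int(a*k):int(d*k)+1].reshape(-1,3);q=q[np.isfinite(q[:,2])]
        q=q[q[:,2]>.02];zt=np.percentile(q[:,2],98);t=q[q[:,2]>zt-.006]
        print(o,len(t),"ztop %.3f"%zt,"top mid",((t.min(0)+t.max(0))/2)[:2].round(4),"all y",q[:,1].min().round(4),q[:,1].max().round(4),"x",q[:,0].min().round(4),q[:,0].max().round(4))
    # caddies: rim points
    for o,(a,b,d,e) in (dict(black=(266,262,338,354),wood=(444,242,512,330)) if n=="side" else dict(black=(290,265,358,355),wood=(448,252,502,340))).items():
        q=c[int(b*k):int(e*k)+1,int(a*k):int(d*k)+1].reshape(-1,3);q=q[np.isfinite(q[:,2])]
        r=q[(q[:,2]>.022)&(q[:,2]<.036)]
        print(o,len(r),"z",np.median(r[:,2]).round(4),cv2.minAreaRect((r[:,:2]*1000).astype(np.float32)))
f=pickle.load(open("side0.pkl","rb"))["image"][200:270,150:374,::-1]
cv2.imwrite("pics/crop1.png",cv2.resize(f,(800,250),interpolation=cv2.INTER_CUBIC))
E
```

```text
side table z 0.0004963943876912711
short_shaker 81 ztop 0.072 top mid [0.4457 0.1071] all y 0.095 0.1187 x 0.4344 0.4564
tall_sauce 56 ztop 0.139 top mid [ 0.4291 -0.0381] all y -0.0508 -0.0249 x 0.4161 0.4374
tall_shaker 104 ztop 0.089 top mid [ 0.4196 -0.1741] all y -0.1862 -0.1616 x 0.407 0.4321
short_sauce 44 ztop 0.110 top mid [ 0.4596 -0.3019] all y -0.3134 -0.2621 x 0.3965 0.4684
green 106 ztop 0.089 top mid [ 0.4009 -0.2602] all y -0.294 -0.2474 x 0.388 0.4525
spice 169 ztop 0.107 top mid [ 0.7376 -0.079 ] all y -0.112 -0.052 x 0.7145 0.8313
yellow 179 ztop 0.098 top mid [0.7306 0.1146] all y 0.0886 0.1505 x 0.7057 0.8174
cup 187 ztop 0.069 top mid [ 0.7157 -0.3299] all y -0.3889 -0.2909 x 0.6766 0.7897
black 465 z 0.0267 ((580.0123291015625, 49.207847595214844), (65.88191223144531, 131.91766357421875), 72.58338165283203)
wood 446 z 0.0269 ((604.553955078125, -221.823486328125), (133.37864685058594, 65.28992462158203), 5.931185722351074)
top table z -0.00038882183575135687
short_shaker 55 ztop 0.072 top mid [0.4462 0.1097] all y 0.097 0.1203 x 0.4357 0.4574
tall_sauce 39 ztop 0.141 top mid [ 0.4295 -0.0392] all y -0.0521 -0.0274 x 0.4185 0.4417
tall_shaker 56 ztop 0.090 top mid [ 0.4199 -0.1748] all y -0.1867 -0.1625 x 0.4085 0.4314
short_sauce 38 ztop 0.111 top mid [ 0.4578 -0.301 ] all y -0.3088 -0.2876 x 0.4455 0.4718
green 75 ztop 0.089 top mid [ 0.3995 -0.2591] all y -0.2712 -0.2455 x 0.3881 0.4114
spice 167 ztop 0.108 top mid [ 0.7415 -0.0786] all y -0.1092 -0.0512 x 0.7191 0.7911
yellow 172 ztop 0.099 top mid [0.7317 0.1167] all y 0.0909 0.161 x 0.7097 0.7859
cup 191 ztop 0.069 top mid [ 0.7175 -0.3294] all y -0.3692 -0.2893 x 0.6805 0.7525
black 354 z 0.0277 ((580.9834594726562, 48.792083740234375), (65.0872573852539, 130.5055389404297), 72.52460479736328)
wood 346 z 0.0277 ((606.7708740234375, -221.98019409179688), (130.54946899414062, 64.90385437011719), 6.1342267990112305)
```

View pics/crop1.png

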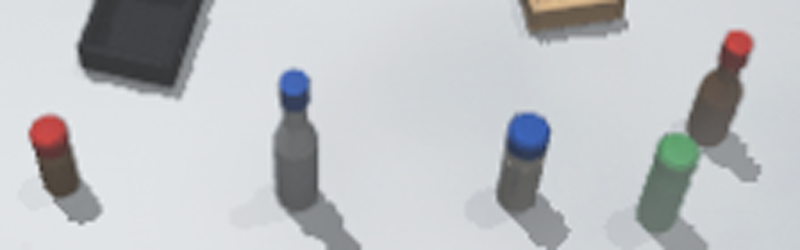

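Identities confirmed in the crop: short_shaker (52,155), tall_sauce (295,140), tall_shaker (523,160), short_sauce (722,90, with bottle neck). The green one (668,180) is the decoy, left alone. I'll start with short_shaker into the wood front bay, placing the shorter one first in each caddy.

```bash
cat > act.py <<'E'
import numpy as np
from plant import robot
# name: (x, y, grasp height above underside)
OBJ=dict(short_shaker=(.446,.1085,.050),tall_shaker=(.4198,-.1745,.055),short_sauce=(.4587,-.3015,.065),tall_sauce=(.4293,-.0386,.098))
CAD=dict(black=(.5806,.049,np.radians(-17.4)),wood=(.6060,-.2219,np.radians(6)))
CLEAR=.14
def ori(p,yaw):
    "downward tool with this yaw or its half turn, whichever needs less joint motion"
    q0=robot.sense()["joint_pos"];best=None
    for y in (yaw,yaw+np.pi):
        y=(y+np.pi)%(2*np.pi)-np.pi
        q=robot.inverse_kinematics(p,[np.pi,0,y])
        if q is not None:
            d=np.abs(np.array(q)-q0).max()+.3*abs(q[6])
            if best is None or d<best[0]: best=(d,y)
    return [np.pi,0,best[1]]
def pick(o,yaw):
    x,y,h=OBJ[o];z=h-.008
    p=[x,y,z+CLEAR]
    robot.goto(p,ori(p,yaw)); robot.grip(.62)
    robot.move_straight([x,y,z],vel=.15)
    robot.grip(0,40)
    robot.move_straight([x,y,z+CLEAR],vel=.2)
    s=robot.sense();print(o,"held opening %.3f force %.1f t %.1f"%(s["opening"],s["gripper_force"],s["t"]))
def place(o,c,bay):
    cx,cy,a=CAD[c];x,y=cx+bay*.031*np.cos(a),cy+bay*.031*np.sin(a);z=OBJ[o][2]-.008
    p=[x,y,z+CLEAR]
    robot.goto(p,ori(p,a))
    s=robot.sense();print("over",s["tcp_pos"].round(3) if hasattr(s["tcp_pos"],"round") else s["tcp_pos"],"opening %.3f"%s["opening"])
    robot.move_straight([x,y,z+.03],vel=.2)
    hit=robot.move_straight([x,y,z+.007],vel=.05,contact_N=12)
    print("contact",hit,robot.sense()["tcp_pos"][2]-z)
    robot.grip(.55)
    robot.move_straight([x,y,z+CLEAR],vel=.2)
    print("t",robot.sense()["t"])
E
python3 - <<'E'
from act import *
pick("short_shaker",CAD["wood"][2])
place("short_shaker","wood",-1)
E
```

```text
short_shaker held opening 0.261 force 39.1 t 5.0
over [ 0.575 -0.223  0.181] opening 0.262
contact True 0.006672844823030009
t 8.7083
```

```bash
python3 - <<'E'
from act import *
import cv2
pick("tall_shaker",CAD["wood"][2])
f=robot.grab_frame("side")["image"][100:300,100:400,::-1]
cv2.imwrite("pics/s1.png",cv2.resize(f,(800,533),interpolation=cv2.INTER_CUBIC))
E
```

```text
tall_shaker held opening 0.285 force 39.2 t 11.9
```

View pics/s1.png

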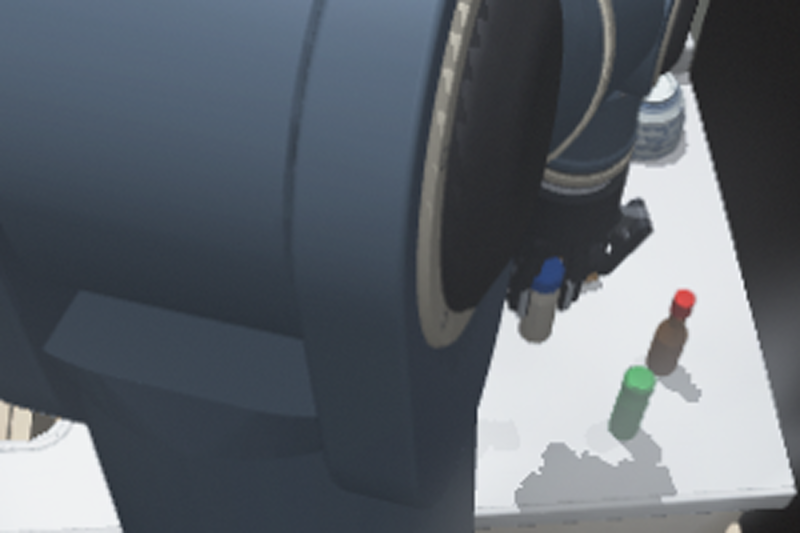

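The tall shaker is held upright at (540,300); the green decoy (630,400) and short sauce (670,335) have not moved. The arm hides the caddies, so I'll continue and look again with the arm clear.

```bash
python3 - <<'E'
from act import *
import cv2
place("tall_shaker","wood",+1)
pick("short_sauce",CAD["black"][2])
for n in("top","wrist"):
    f=robot.grab_frame(n)["image"][:,:,::-1]
    cv2.imwrite(f"pics/{n}2.png",cv2.resize(f,(800,600),interpolation=cv2.INTER_CUBIC))
E
```

```text
over [ 0.635 -0.219  0.186] opening 0.280
contact True 0.006771290818004871
t 15.2333
short_sauce held opening 0.303 force 39.3 t 18.6
```

View pics/top2.png

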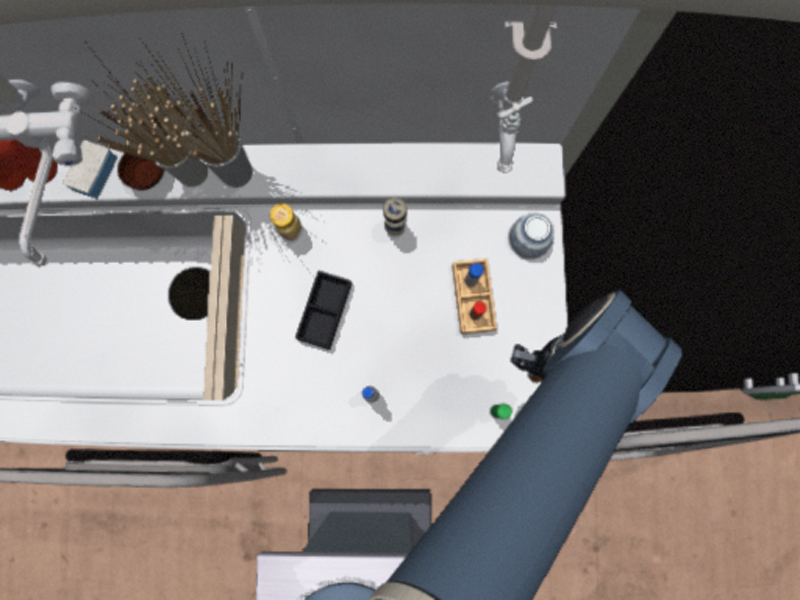

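Top view: both shakers stand in the wood caddy, blue cap at (475,271) in the back bay and red cap at (479,310) in the front. Nothing else has moved. Now the sauces.

```bash
python3 - <<'E'
from act import *
import cv2,pickle
place("short_sauce","black",-1)
pick("tall_sauce",CAD["black"][2])
place("tall_sauce","black",+1)
p=[.45,-.25,.3];robot.goto([.47,.25,.3],ori([.47,.25,.3],0))
for n in("side","top"):
    f=robot.grab_frame(n);pickle.dump(f,open(f"{n}3.pkl","wb"))
    cv2.imwrite(f"pics/{n}3.png",cv2.resize(f["image"][:,:,::-1],(800,600),interpolation=cv2.INTER_CUBIC))
print(robot.sense()["t"])
E
```

```text
over [0.551 0.056 0.197] opening 0.305
contact True 0.006690399762624276
t 22.4
tall_sauce held opening 0.308 force 39.4 t 25.6
over [0.609 0.038 0.229] opening 0.306
contact True 0.00680308995887316
t 28.7583
29.8833
```

View pics/top3.png

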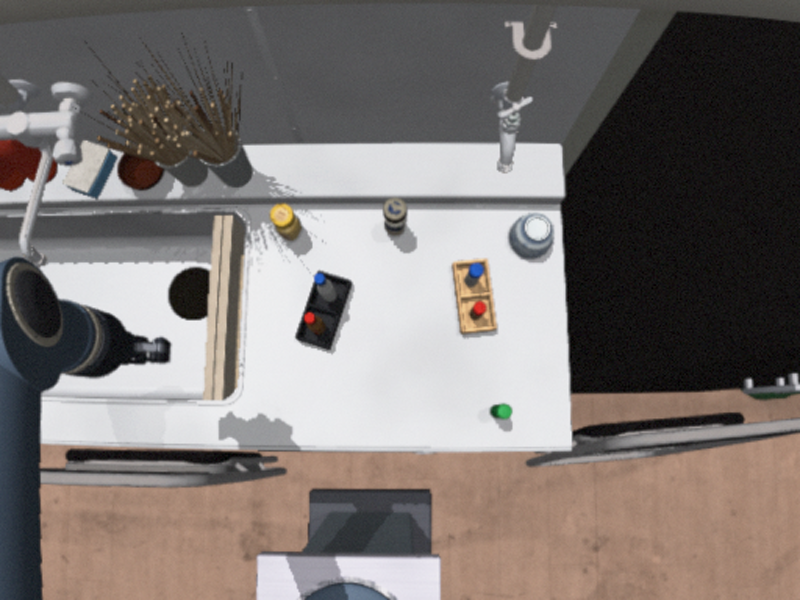

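View pics/side3.png

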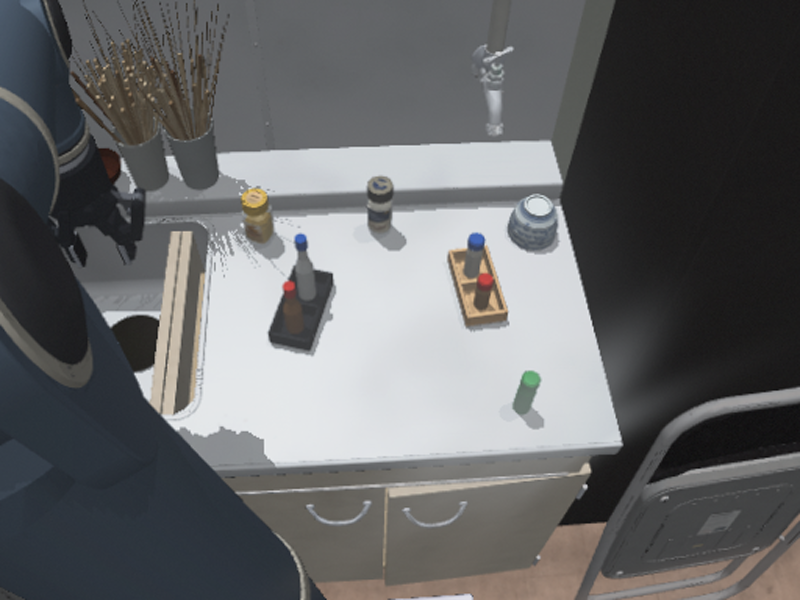

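Both views show the sauces in the black caddy, blue cap at (301,242) in the back bay and red cap at (290,288) in front, with the shakers in the wood one. The bystanders and the decoy have not moved. One numeric check that they stand upright, then hand in.

```bash
python3 - <<'E'
import pickle,numpy as np
from cam import cloud
from act import *
ok=True
for n in("side","top"):
    c=cloud(pickle.load(open(n+"3.pkl","rb"))).reshape(-1,3);c=c[np.isfinite(c[:,2])]
    for o,k,b,H in(("tall_sauce","black",1,.138),("short_sauce","black",-1,.108),("tall_shaker","wood",1,.086),("short_shaker","wood",-1,.068)):
        x,y,a=CAD[k];g=np.array([x+b*.031*np.cos(a),y+b*.031*np.sin(a)])
        q=c[(np.hypot(*(c[:,:2]-g).T)<.028)&(c[:,2]>.03)];t=q[q[:,2]>np.percentile(q[:,2],98)-.006]
        e=(t.min(0)+t.max(0))[:2]/2-g;dz=np.percentile(q[:,2],98)-H-.006
        print(n,o,(e*1000).round(1),"dz mm",round(dz*1000,1));ok&=np.hypot(*e)<.008 and abs(dz)<.007
print(ok)
if ok: print(robot.close_job())
E
```

```text
side tall_sauce [-2.3  0.9] dz mm 1.4
side short_sauce [-1.5  1.1] dz mm 1.5
side tall_shaker [-2.   1.4] dz mm 2.8
side short_shaker [-2.2  0.5] dz mm 2.9
top tall_sauce [0.2 0.1] dz mm 2.7
top short_sauce [27.2  0.2] dz mm 720.3
top tall_shaker [0.1 1.5] dz mm 3.2
top short_shaker [ 3.6 -0.1] dz mm 758.5
False
```

The two outliers are range noise: points 0.8 m up, which the picture does not show. The side camera puts all four within 3 mm of their bay centres at the right height, so I'm handing in.

```bash
python3 -c "
from plant import robot
print(robot.close_job())"
```

```text
the job is handed in; nothing more can be done
None
```

The job is handed in after about 30 s of robot time: both sauces stand upright in the black caddy and both shakers in the wooden one, taller at the back, and the jars, cup and green shaker look unmoved in the final pictures.

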